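# Find the heavy side of an eccentric rotor and hold it down

### The arm

A 7-joint arm with a two-finger parallel gripper is mounted at the origin on the work surface. World frame = base frame: x ahead of the robot, y to its left, z up, the work surface at z = 0. Lengths are in m, angles in rad, forces in N, time in s.
With the tool pointing down it reaches from about 0.425 to 0.925 m from the base axis. Payload 6.8 kg.
Tool frame: the origin (TCP) lies on the front face of the gripper's body, between the roots of the fingers; the fingertips stand 73 mm ahead of it and the grasp point (between the pads) lies 54 mm ahead of it (env.nose_length is the distance from the TCP to the fingertips, in m); z points along the fingers, y is the direction in which the jaws open and shut (so a half turn about z gives the same grasp; the last joint's range is limited). The gripper opens to 85 mm and grips with 20 to 120 N. Pads are 22 mm wide; open, the fingers measure 114 mm over their backs; the gripper's body (76 mm by 85 mm) begins 54 mm behind the grasp point. The pads swing forward as they close: fully open they stand 13 mm farther back than shut.
Start: joints at [-1.412, 0.477, 0.022, 1.555, -0.011, 1.109, -0.083], TCP at [0.178, 0.651, 0.304] pointing down, gripper open.
Joint ranges: [-2.96, 2.96], [-0.34, 2.1], [-1.41, 1.46], [0.24, 2.44], [-1.37, 4.51], [0.17, 1.92], [-2.96, 2.96]. Speed limits (rad/s): [2.39, 2.39, 3.14, 3.14, 3.14, 3.14, 3.14].

### API

Orientations are given as a unit quaternion [w, x, y, z].
In Python, from cell import env, kin, camera, calibration, job gives the robot as it stands. The module is installed in compiled form; this text tells all that it offers. Calls block until the motion is done:
- env.reach(position, orientation): joint-space move of the TCP to a pose.
- env.movel(position, velocity=0.15, rot=None, stop_force=None): straight line of the TCP; rot=None keeps the orientation; velocity is the mean speed in m/s. With stop_force (N) it stops when the force on the tool has changed by that much, and returns True; else False.
- env.goto_joints(angles): joint-space move.
- env.grip(opening, f_grip=None): finger opening in m; f_grip is the grip in N (None keeps the last); returns when the fingers have stopped.
- env.dwell(seconds).
- kin.inverse_kinematics(position, orientation): joint angles nearest the present ones, or None.
- env.get_state(): the state.
- camera(name): name is "side" or "top"; returns (picture, depth): 400x640x3 uint8, blue, green, red; 400x640 float32, m along the optical axis (not along the pixel's ray), 0 where there is no reading.
- calibration(name): a dict with "fx", "fy", "cx", "cy" (pixels), "rvec" (rotation vector, rad) and "tvec" (3), from world to camera coordinates, as OpenCV has them. Camera axes: x right, y down, z forward; pixel columns grow to the right and rows downward; lengths in m; the calibration is good to about 2 mm. A picture is of the moment at which its call begins. calibration takes no time and is no camera call.
A pose or a line that the arm cannot do raises env.PlanningError and nothing moves.
- job.job_done(): hands the job in, once; it reports no verdict.
The state is a dict: "time": time; "qpos": joint angles; "joint_velocities": joint speeds; "joint_torque": joint torques, N m; "tcp_pos": TCP position; "orientation": TCP orientation; "force": force on the tool from outside, world axes, zero at the start; "torque": the same for the moment, N m; "opening": finger opening in m.
Only numpy, scipy, OpenCV 4.12 (cv2) and the standard library are available. Lean on these libraries where they do the work, as an engineer would, in place of code of your own. Each camera call takes 0.05 s, during which the arm holds its last target.

### The job

The black rotor on the balancing stand carries a weight hidden somewhere inside its closed casing, and its stiff bearing leaves it wherever you stop it. Take the red handle, turn the rotor round by hand to feel which side is heavy, then bring the heavy side straight down (to within about 15 degrees) and finish still gripping the red handle, holding the rotor steady there so that a colleague can mark the top. Leave the loose cover, the tape roll and the bottle where they are.

Things in the scene. Friction and masses are not known exactly. Their poses are not given: they have to be found in the camera images.
- stand: balancing stand bolted to the bench: dark base plate, green pedestal, bearing block. Origin at bench level, straight under the rotor's centre; z up; y level, along the axle from rotor to pedestal (red handle on the -y side); x level, in the rotor's plane. Base plate x +-80, y -70 to +130, 12 mm thick; pedestal and bearing x +-35, y +42 to +108, up to 192 mm high
- axle (a point): centre of the rotor, on its axle, 160 mm above the bench. The rotor is a plain closed black disc, 140 mm diameter, 34 mm thick, about 1 kg in all. Apart from the hidden weight it is balanced, handle included. The weight (0.29 to 0.39 kg, centre 45 mm from the axle) sits at an angle to the handle that differs every time; at the start it is never within 25 degrees of straight down
- hub (a point): centre of the small aluminium hub disc (48 mm diameter) on the rotor's handle side, on the axle line, 24 mm from the axle point, 160 mm above the bench; it does not move as the rotor turns
- rotor (a joint): rotor angle about the stand's y (rad): 0 handle straight above the axle, +pi/2 handle on the stand's +x side, -pi/2 on its -x side, +-pi below; stops at two turns either way. The bearing drags about 4 N at the handle either way; the hidden weight adds up to 2.5 to 3.4 N while it climbs and takes off as much while it sinks (most when level with the axle, none at top and bottom). It never rolls by itself
- grip: red handle: a round sleeve, 20 mm diameter, 60 mm long, origin at its middle, its y axis along the sleeve, parallel to the axle; 50 mm from the axle line and 85 mm out from the rotor's middle (sleeve from 55 to 115 mm out, then a steel washer to 120 mm). It spins freely on its pin, so it can be gripped firmly across and carried round the whole circle without turning the hand
- cover: bystander: loose black moulded cover 100 x 70 x 22 mm lying on the bench, origin under its centre
- tape: bystander: loose yellow tape roll, 90 mm diameter, 25 mm high, lying flat, origin under its centre
- bottle: bystander: loose white bottle with a red cap, 56 mm diameter, 150 mm tall, standing, origin under its centre

How it is judged:
By the outcome, as a careful person would: the job done as asked, in the order asked, and still so for the second after the job is handed in, while the arm keeps its last pose, push and grip.
It also fails if it takes over 51 s, if anything falls off the work surface, if the arm or the gripper's body presses on something with over 40 N, if the wrist force passes 120 N, or if a joint passes its speed limit or range.

## Working session

There is one attempt and no reset: what is moved stays moved. The work goes in short steps, each a Python script; the robot and the scene stay as the last script left them, time stands still between calls to the robot, and variables do not carry over. Pictures are saved under pics/ and viewed, and the job is handed in when it is done.

```bash
mkdir -p pics; python3 - <<'E'
from cell import env,camera,calibration
import cv2,numpy as np
for n in("side","top"):
    p,d=camera(n); cv2.imwrite(f"pics/{n}0.png",p); np.save(f"{n}0.npy",d)
    c=calibration(n); print(n,c); R=cv2.Rodrigues(np.array(c["rvec"]))[0]; print(-R.T@np.array(c["tvec"]).ravel())
s=env.get_state(); print(s)
E
```

```text
side {'fx': 490.45399579005965, 'fy': 490.45399579005965, 'cx': 319.58407005536293, 'cy': 202.531885921918, 'rvec': array([ 2.04472552, -0.61582219,  0.33232786]), 'tvec': array([-0.45091421,  0.30966948,  1.14350677])}
[-0.06194548 -0.93438549  0.8543495 ]
top {'fx': 456.0389386996297, 'fy': 456.0389386996297, 'cx': 318.23857157038873, 'cy': 203.28481290728044, 'rvec': array([ 2.1498084 , -2.15230595,  0.17328298]), 'tvec': array([0.01731809, 0.59479194, 1.3390806 ])}
[0.39180922 0.03531435 1.41154265]
{'time': 0.1, 'qpos': array([-1.41208222,  0.47774657,  0.02234083,  1.55631918, -0.01146214,
        1.10930878, -0.08309271]), 'joint_velocities': array([ 1.58599349e-04, -2.05563352e-03,  3.28460416e-05, -4.60834034e-03,
        2.01116906e-03,  8.62621517e-04,  1.64873988e-03]), 'joint_torque': array([ 4.01421436e-03, -5.97758174e+01,  1.61350630e+00, -2.81955510e+01,
        1.28796342e-02,  4.92248786e-03,  1.80500956e-05]), 'tcp_pos': array([0.17787273, 0.65072615, 0.30301739]), 'orientation': array([-3.32878006e-05,  1.32988767e-01,  9.91117200e-01, -8.26190499e-04]), 'force': array([-0.11603379, -0.49597079,  0.02300502]), 'torque': array([-0.03415423,  0.03258122,  0.01797506]), 'opening': 0.08537176671259142}
```

View pics/side0.png

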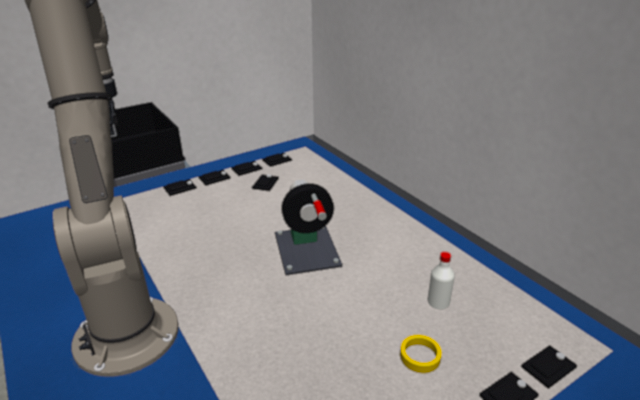

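View pics/top0.png

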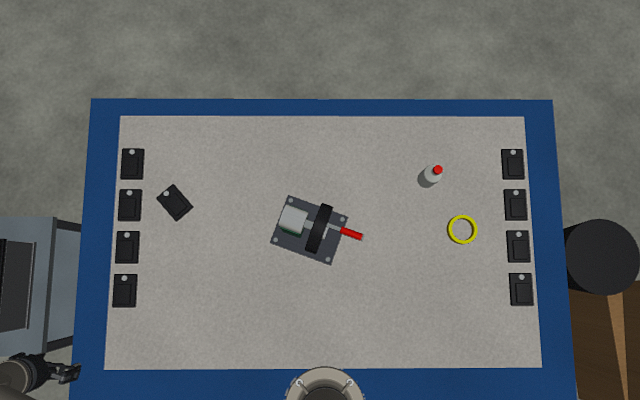

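```bash
python3 - <<'E'
import cv2
a=cv2.imread("pics/side0.png")[160:290,250:370]; b=cv2.imread("pics/top0.png")[180:280,255:375]
cv2.imwrite("pics/c1.png",cv2.resize(a,None,fx=4.5,fy=4.5,interpolation=2)); cv2.imwrite("pics/c2.png",cv2.resize(b,None,fx=6,fy=6,interpolation=2))
E
```

```text
(no output)
```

View pics/c1.png

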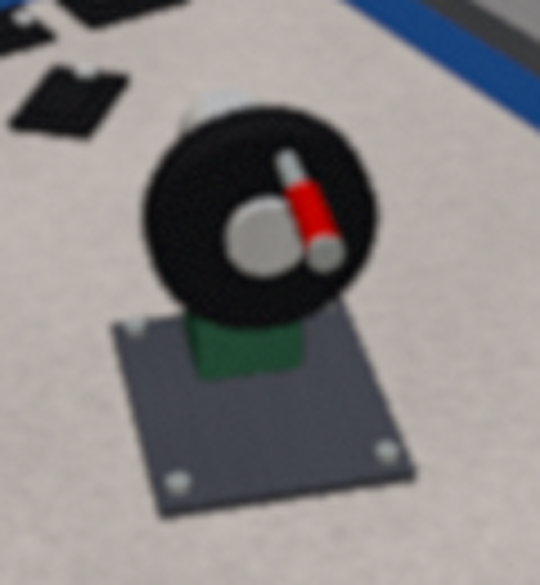

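View pics/c2.png

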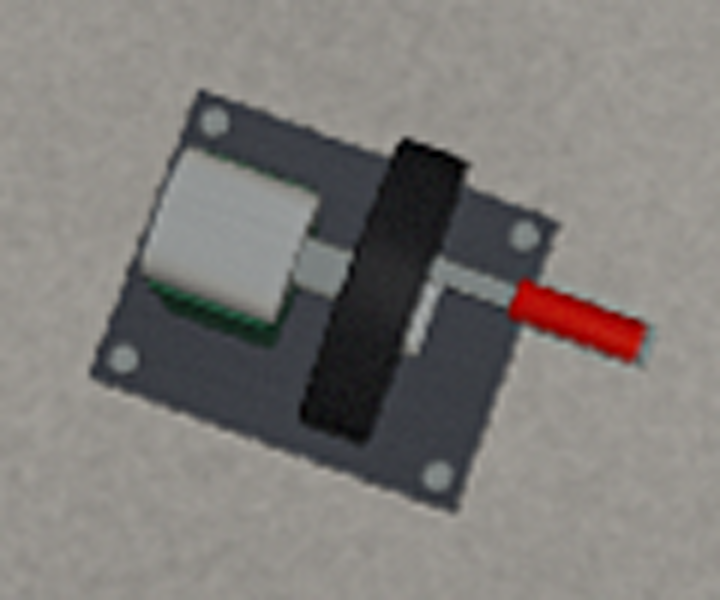

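```bash
cat > h.py <<'E'
import numpy as np,cv2
from cell import calibration
def proj(n,P):
    c=calibration(n);K=np.array([[c["fx"],0,c["cx"]],[0,c["fy"],c["cy"]],[0,0,1]])
    return cv2.projectPoints(np.array(P,float).reshape(-1,1,3),np.array(c["rvec"]),np.array(c["tvec"]),K,None)[0].reshape(-1,2)
def s2w(P,X,Y,a):
    P=np.array(P,float).reshape(-1,3);c,s=np.cos(a),np.sin(a)
    return np.c_[X+c*P[:,0]-s*P[:,1],Y+s*P[:,0]+c*P[:,1],P[:,2]]
E
python3 - <<'E'
from h import *
from scipy.optimize import least_squares
T=np.array([(200,90),(558,222),(458,512),(92,377),(579,322)])/6+[255,180]-.4
S=np.array([(162,518),(415,478),(112,325),(262,237),(325,253)])/4.5+[250,160]-.4
def f(p):
    X,Y,a,th=p; h=lambda y:(.05*np.sin(th),y,.16+.05*np.cos(th))
    t=[(.08,.13,.012),(.08,-.07,.012),(-.08,-.07,.012),(-.08,.13,.012),h(-.085)]
    s=[(-.08,-.07,.012),(.08,-.07,.012),(-.08,.13,.012),(0,-.024,.16),h(-.12)]
    return np.r_[proj("top",s2w(t,X,Y,a))-T,proj("side",s2w(s,X,Y,a))-S].ravel()
r=least_squares(f,[.45,0,.3,.5]);print(r.x,np.degrees(r.x[2:]));print(r.fun.reshape(-1,2).round(1))
X,Y,a,th=r.x
print(s2w([(.05*np.sin(th),-.085,.16+.05*np.cos(th))],X,Y,a))
E
```

```text
[ 0.50970497  0.0153338  -0.34910303  0.23673666] [-20.00212996  13.56401176]
[[ 0.1 -0.8]
 [ 1.1 -1. ]
 [ 0.3 -0.2]
 [-0.2 -0.2]
 [ 0.3 -0.5]
 [-1.5 -1.3]
 [ 0.  -1.4]
 [-1.5  0.1]
 [ 0.7  1.6]
 [-0.6  1.2]]
[[ 0.49164951 -0.06855012  0.20860543]]
```

```bash
python3 - <<'E'
from h import *
X,Y,a=.5097,.0153,-.3491
for n in("side","top"):
    p=cv2.imread(f"pics/{n}0.png").astype(int);d=np.load(f"{n}0.npy");c=calibration(n)
    R=cv2.Rodrigues(np.array(c["rvec"]))[0];t=np.array(c["tvec"]).ravel()
    m=(p[...,2]>150)&(p[...,1]<70)&(p[...,0]<70);m[:, :250]=0;m[:,375:]=0
    v,u=np.nonzero(m&(d>0));z=d[v,u]
    P=np.c_[(u-c["cx"])/c["fx"]*z,(v-c["cy"])/c["fy"]*z,z]
    W=(P-t)@R; w=W-[X,Y,0];L=np.c_[np.cos(a)*w[:,0]+np.sin(a)*w[:,1],-np.sin(a)*w[:,0]+np.cos(a)*w[:,1],w[:,2]]
    print(n,len(u),u.mean(),v.mean());print(np.percentile(L,[5,50,95],axis=0).round(4))
E
```

```text
side 67 318.43283582089555 206.22388059701493
[[ 0.0071 -0.1079  0.2158]
 [ 0.0132 -0.0845  0.2178]
 [ 0.0203 -0.058   0.2194]]
top 105 351.03809523809525 232.86666666666667
[[ 0.0046 -0.1086  0.2139]
 [ 0.0098 -0.0836  0.2174]
 [ 0.0159 -0.0583  0.2213]]
```

```bash
cat >> h.py <<'E'
from scipy.spatial.transform import Rotation as Ro
X0,Y0,A0=.5097,.0153,-.3491
sx=np.array([np.cos(A0),np.sin(A0),0]);sy=np.array([-np.sin(A0),np.cos(A0),0]);sz=np.array([0,0,1.])
def ori(b,flip=1):
    z=-np.cos(b)*sz+np.sin(b)*sx; x=flip*sy; y=np.cross(z,x)
    q=Ro.from_matrix(np.c_[x,y,z]).as_quat(); return np.r_[q[3],q[:3]],z
GY=-.098
def tcp(th,b,back=0,r=.05,dc=(0,0)):
    q,z=ori(b)
    return np.array([X0,Y0,.16])+sx*(r*np.sin(th)+dc[0])+sz*(r*np.cos(th)+dc[1])+sy*GY-z*(.054+back)
E
python3 - <<'E'
from h import *
from cell import kin
for f in(1,-1):
  for b in np.radians([0,15,30,45,60]):
    q,_=ori(b,f);J=[kin.inverse_kinematics(tcp(t,b),q) for t in np.arange(0,6.28,.26)]
    Q=kin.inverse_kinematics(tcp(.23,b,.12),q)
    bad=[j is None for j in J];print(f,np.degrees(b).round(),sum(bad),None if Q is None else Q.round(2))
    G=np.array([j for j in J if j is not None])
    if len(G):print(G.min(0).round(2),G.max(0).round(2))
E
```

```text
1 0.0 0 [-0.89  0.13  1.04  1.92 -0.12  1.16 -0.15]
[-0.79  0.24  0.92  2.02 -0.8   0.72 -0.05] [-0.7   0.66  1.09  2.25 -0.25  0.91  0.48]
1 15.0 0 [-1.14 -0.3   0.92  2.15  0.45  0.99 -0.77]
[-1.13  0.04  0.6   2.19 -0.51  0.3  -0.45] [-0.54  0.38  1.13  2.42  0.11  0.57  0.18]
1 30.0 11 [-0.46 -0.28  0.21  2.34  0.55  0.69 -0.95]
[-1.13 -0.05 -0.58  2.35 -1.18  0.17 -2.02] [0.44 0.36 1.08 2.43 1.67 0.39 0.8 ]
1 45.0 25 None
1 60.0 25 None
-1 0.0 0 [-0.65  0.1   0.76  1.91 -0.08  1.15  2.93]
[-0.54  0.19 -1.19  1.92 -0.15  0.8   2.14] [1.   0.7  0.61 2.19 0.79 1.06 2.96]
-1 15.0 0 [-0.82 -0.18  0.69  2.14  0.29  0.93  2.52]
[-0.67  0.04  0.26  2.18 -0.05  0.3   2.62] [-0.24  0.3   0.64  2.4   0.15  0.58  2.88]
-1 30.0 11 [-0.39 -0.27  0.16  2.34  0.52  0.68  2.22]
[-0.7  -0.02 -0.59  2.32  0.63  0.18  1.07] [0.46 0.29 0.59 2.42 1.7  0.35 2.16]
-1 45.0 25 None
-1 60.0 25 None
```

```bash
python3 - <<'E'
from h import *
from cell import kin
for f in(1,-1):
  for b in np.radians([-10,-20,-30,-45]):
    q,_=ori(b,f);J=[kin.inverse_kinematics(tcp(t,b),q) for t in np.arange(0,6.28,.26)]
    Q=kin.inverse_kinematics(tcp(.23,b,.12),q)
    bad=[j is None for j in J];print(f,np.degrees(b).round(),sum(bad),None if Q is None else Q.round(2))
    G=np.array([j for j in J if j is not None])
    if len(G):print(G.min(0).round(2),G.max(0).round(2))
E
```

```text
1 -10.0 0 [-0.67  0.34  0.97  1.77 -0.29  1.36  0.03]
[-0.71  0.38  0.88  1.9  -0.6   0.94  0.09] [-0.56  0.63  0.96  2.14 -0.38  1.14  0.31]
1 -20.0 0 [-0.5   0.49  0.88  1.63 -0.36  1.56  0.11]
[-0.59  0.48  0.73  1.78 -0.5   1.12  0.14] [-0.42  0.68  0.87  2.03 -0.4   1.33  0.22]
1 -30.0 0 [-0.37  0.62  0.8   1.49 -0.39  1.74  0.14]
[-0.46  0.57  0.69  1.67 -0.49  1.3   0.15] [-0.35  0.77  0.77  1.92 -0.4   1.5   0.22]
1 -45.0 0 None
[-0.36  0.72  0.68  1.52 -0.49  1.57  0.19] [-0.29  0.93  0.76  1.79 -0.4   1.78  0.25]
-1 -10.0 0 [ 0.95  0.47 -1.18  1.68  0.34  1.44  2.5 ]
[ 0.91  0.52 -1.19  1.8   0.43  1.08  2.21] [ 0.97  0.8  -1.18  2.04  0.7   1.26  2.39]
-1 -20.0 0 [ 0.87  0.64 -1.19  1.53  0.38  1.64  2.45]
[ 0.87  0.65 -1.19  1.69  0.41  1.26  2.25] [ 0.94  0.9  -1.18  1.93  0.63  1.45  2.38]
-1 -30.0 0 [ 0.81  0.8  -1.19  1.39  0.39  1.83  2.4 ]
[ 0.84  0.78 -1.19  1.58  0.39  1.44  2.27] [ 0.9   1.   -1.19  1.83  0.58  1.62  2.35]
-1 -45.0 0 None
[ 0.78  0.96 -1.2   1.43  0.34  1.67  2.25] [ 0.86  1.15 -1.19  1.7   0.51  1.86  2.31]
```

```bash
python3 - <<'E'
from h import *
from cell import env,camera
b=np.radians(-20);q,_=ori(b)
env.movel([.178,.651,.42],velocity=.25)
env.reach(tcp(.22,b,.11),q)
s=env.get_state();print(s["time"],s["tcp_pos"],tcp(.22,b,.11),s["force"],s["qpos"].round(2))
for n in("side","top"):
    p,d=camera(n);cv2.imwrite(f"pics/{n}1.png",p)
a=cv2.imread("pics/side1.png")[60:290,200:420];cv2.imwrite("pics/c3.png",cv2.resize(a,None,fx=2.6,fy=2.6,interpolation=2))
E
```

```text
3.6083 [ 0.53951482 -0.09865848  0.36275244] [ 0.53914012 -0.09970718  0.36290446] [-0.06105076 -0.64261851  0.46244342] [-0.59  0.55  1.03  1.65 -0.43  1.57  0.2 ]
```

View pics/c3.png

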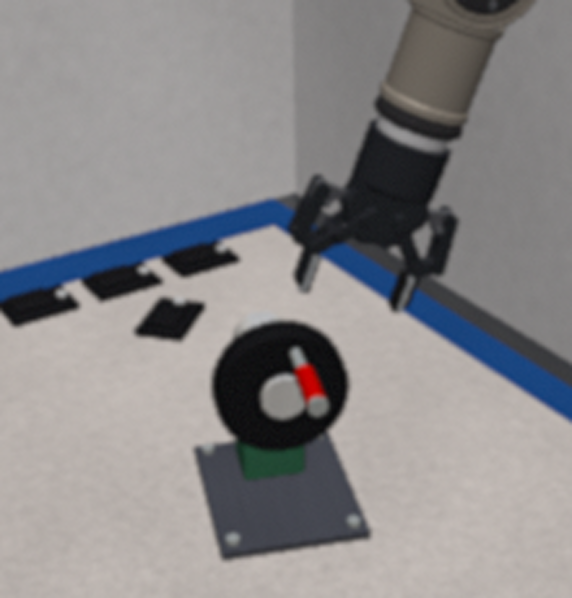

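View pics/top1.png

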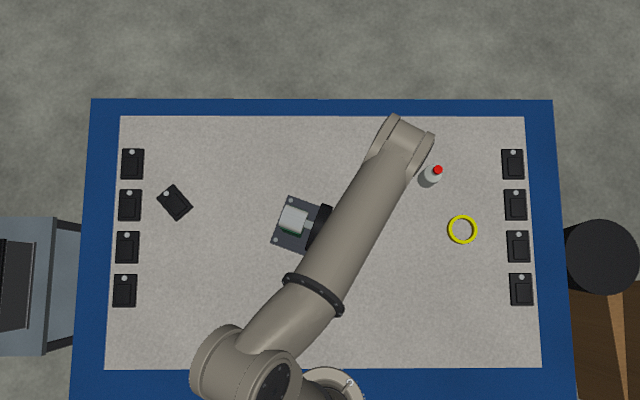

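```bash
python3 - <<'E'
from h import *
from cell import env,camera
b=np.radians(-20);q,_=ori(b)
print(env.movel(tcp(.22,b,0),velocity=.1,stop_force=8))
s=env.get_state();print(s["time"],s["tcp_pos"]-tcp(.22,b),s["force"])
env.grip(0.0,60)
s=env.get_state();print(s["time"],s["tcp_pos"]-tcp(.22,b),s["force"],s["torque"],s["opening"])
for n in("side","top"):
    p,d=camera(n);cv2.imwrite(f"pics/{n}2.png",p)
a=cv2.imread("pics/side2.png")[90:290,230:400];cv2.imwrite("pics/c4.png",cv2.resize(a,None,fx=3,fy=3,interpolation=2))
E
```

```text
False
4.9583 [ 0.00044805 -0.00025252  0.00050687] [ 0.47262401 -0.47728838 -0.57875798]
5.5833 [ 0.00066236 -0.00022611  0.00023035] [ 3.50732041 -0.86729612  0.23385161] [-0.39114341 -0.97056813 -0.10886196] 0.01817519091113525
```

View pics/c4.png

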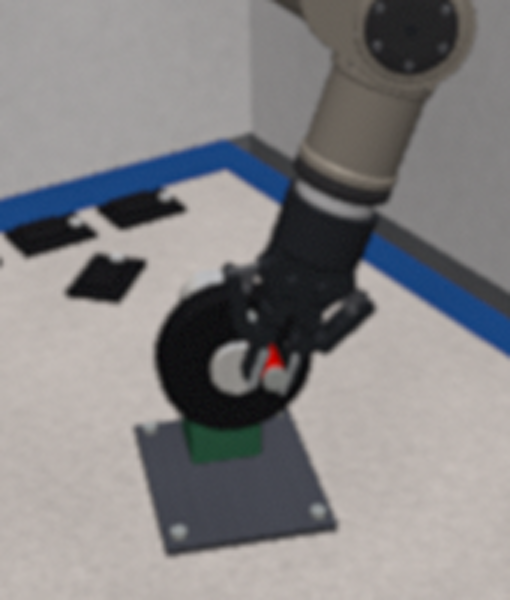

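```bash
cat >> h.py <<'E'
B=np.radians(-20)
def step(env,th,v=.06,dc=(0,0)):
    env.movel(tcp(th,B,dc=dc),velocity=v)
    s=env.get_state();F=s["force"];p=s["tcp_pos"]
    fx,fz=F@sx,F[2]; T,R=np.array([np.cos(th),-np.sin(th)]),np.array([np.sin(th),np.cos(th)])
    e=p-tcp(th,B,dc=dc);e=np.array([e@sx,e[2]])
    return [s["time"],np.degrees(th),[fx,fz]@T,[fx,fz]@R,F@sy,1e3*e@T,1e3*e@R,np.abs(s["torque"]).max()]
E
python3 - <<'E'
from h import *
from cell import env
for k in np.radians([27,37,47,57]):
    print(np.round(step(env,k),2))
    env.dwell(.15); s=env.get_state();print('   ',s["time"],(s["force"]@sx)*np.cos(k)-s["force"][2]*np.sin(k),s["joint_velocities"].max())
E
```

```text
[ 6.04 27.    4.02  1.61 -0.24  0.7   0.42  1.34]
    6.1917 5.328985376945078 0.0022727478709765954
[ 6.48 37.    3.89  4.03 -0.32  0.6   0.46  1.33]
    6.6333 5.534690575247714 0.0003949194125628789
[ 6.92 47.    5.1   5.22 -1.27  0.72  0.51  1.46]
    7.075 5.203323142824989 0.0011823076789538962
[ 7.37 57.    3.71  5.35 -0.97  0.89  0.53  1.58]
    7.5167 6.031625709749086 0.00028665703795298326
```

```bash
python3 - <<'E'
from h import *
from cell import env
for k,v in[(60,.02),(63,.02),(60,.02),(57,.02),(54,.02),(57,.02)]:
    print(np.round(step(env,np.radians(k),v),2))
E
```

```text
[ 7.8  60.    0.36  5.78 -1.15  0.45  0.51  1.24]
[ 8.08 63.    1.18  6.71 -1.48  0.43  0.53  1.18]
[ 8.37 60.    3.07  5.67 -1.49  0.7   0.53  1.45]
[ 8.65 57.    3.51  5.96 -0.95  0.76  0.51  1.55]
[ 8.93 54.    4.35  5.33 -1.37  0.79  0.49  1.5 ]
[ 9.22 57.    0.46  7.05 -1.34  0.51  0.51  1.17]
```

```bash
cat > run.py <<'E'
from h import *
from cell import env
import json,sys
D=[]
def rd(k,d):
    th=np.radians(k);out=[]
    for i in range(3):
        if i: env.dwell(.03)
        F=env.get_state()["force"];out.append([F@sx,F[2]])
    f=np.mean(out,0);T=[np.cos(th),-np.sin(th)];R=[np.sin(th),np.cos(th)]
    D.append([k,d,f@T,f@R]);return round(f@T,2),round(f@R,2)
st=lambda k,v:env.movel(tcp(np.radians(k),B),velocity=v)
def station(k):
    st(k,.02);a=rd(k,1);st(k+3,.02);st(k,.02);b=rd(k,-1)
    print(k,a,b,'mean',round((a[0]+b[0])/2,2),'diff',round(b[0]-a[0],2),flush=True)
E
cat > r1.py <<'E'
from run import *
for k in (75,120,165):
    for j in (k-31,k-17,k-4):
        if j>58: st(j,.15)
    station(k)
json.dump(D,open("d1.json","w"));print(env.get_state()["time"])
E
python3 r1.py
```

```text
75 (np.float64(2.05), np.float64(6.64)) (np.float64(2.68), np.float64(6.42)) mean 2.37 diff 0.63
120 (np.float64(-0.71), np.float64(4.81)) (np.float64(0.51), np.float64(6.44)) mean -0.1 diff 1.22
165 (np.float64(-4.13), np.float64(3.97)) (np.float64(-1.33), np.float64(2.86)) mean -2.73 diff 2.8
14.0417
```

```bash
cat > r2.py <<'E'
from run import *
for k in (210,255,300,345,390):
    for j in (k-31,k-17,k-4): st(j,.15)
    station(k)
json.dump(D,open("d2.json","w"));print(env.get_state()["time"])
D+=json.load(open("d1.json"))
D=np.array(D);t=np.radians(D[:,0])
for m,nm in((D[:,1]!=0,'all'),(D[:,1]>0,'+'),(D[:,1]<0,'-')):
    M=np.c_[np.sin(t),np.cos(t),D[:,1]] if nm=='all' else np.c_[np.sin(t),np.cos(t),np.ones(len(t))]
    c,r,_,_=np.linalg.lstsq(M[m],D[m,2],rcond=None)
    print(nm,c.round(2),'A',np.hypot(*c[:2]),'theta_down',180-np.degrees(np.arctan2(c[1],c[0])),'rms',np.sqrt(r/m.sum()))
M=np.c_[np.sin(t),np.cos(t),np.ones(len(t))];print('rad',np.linalg.lstsq(M,D[:,3],rcond=None)[0])
E
python3 r2.py
```

```text
210 (np.float64(-4.58), np.float64(-2.37)) (np.float64(-1.95), np.float64(-5.18)) mean -3.26 diff 2.63
255 (np.float64(-1.6), np.float64(-5.46)) (np.float64(-1.27), np.float64(-5.56)) mean -1.44 diff 0.33
300 (np.float64(0.7), np.float64(-5.41)) (np.float64(2.0), np.float64(-5.44)) mean 1.35 diff 1.3
345 (np.float64(-1.18), np.float64(2.02)) (np.float64(4.33), np.float64(1.71)) mean 1.58 diff 5.51
390 (np.float64(1.77), np.float64(3.92)) (np.float64(4.75), np.float64(4.94)) mean 3.26 diff 2.98
22.9167
all [ 1.14  2.88 -1.09] A 3.095949834837806 theta_down 111.60214188389253 rms [0.95485174]
+ [ 1.18  2.5  -0.96] A 2.761981765989828 theta_down 115.2769465719795 rms [1.24369974]
- [1.1  3.26 1.22] A 3.4401545518655468 theta_down 108.65248721536585 rms [0.31204272]
rad [6.42632099 0.80034109 0.89508082]
```

```bash
cat > r3.py <<'E'
from run import *
def tr(k,d):
    o=[]
    for i in range(6):
        if i: env.dwell(.1)
        F=env.get_state()["force"];th=np.radians(k);o.append(F@sx*np.cos(th)-F[2]*np.sin(th))
    print(k,d,np.round(o,1),flush=True)
st(382,.08);tr(382,'-');st(376,.04);st(382,.04);tr(382,'+')
print(env.get_state()["time"])
E
python3 r3.py
```

```text
382 - [2.  1.9 2.  1.6 2.3 0.6]
382 + [1.  1.8 2.7 0.4 2.5 3. ]
24.7333
```

```bash
cat > r4.py <<'E'
from run import *
def sd(k,v,c): env.movel(tcp(np.radians(k),B,dc=(c,0)),velocity=v)
def av(k,d,n=8):
    o=[]
    for i in range(n):
        env.dwell(.03);F=env.get_state()["force"];th=np.radians(k);o.append([F@sx*np.cos(th)-F[2]*np.sin(th),F@sx*np.sin(th)+F[2]*np.cos(th)])
    print(k,d,np.mean(o,0).round(2),np.std(o,0).round(1),flush=True);return np.mean(o,0)
E
cat > r5.py <<'E'
from r4 import *
for k in(367,352,337,322,307,292): st(k,.15)
a=av(292,'c=0',4);sd(292,.05,.001);b=av(292,'c=1mm',4)
k=(b[1]-a[1]);c=.001*float(np.clip(-a[1]/k,-2,3));print('c',c);sd(292,.05,c);av(292,'c',4)
print(env.get_state()["time"])
E
python3 r5.py
```

```text
292 c=0 [-3.81 -3.88] [0.2 0.2]
292 c=1mm [-3.35 -0.95] [0.2 0.5]
c 0.0013242179752957757
292 c [-2.73  0.13] [0.3 0.5]
27.1333
```

```bash
cat > r6.py <<'E'
from r4 import *
C=.0013
sd(287,.015,C);sd(282,.012,C);a=av(282,'-',5)
sd(287,.012,C);sd(292,.012,C);b=av(292,'+',5)
print(env.get_state()["time"])
E
python3 r6.py
```

```text
282 - [1.95 2.21] [0.4 0.6]
292 + [-2.24  0.59] [0.2 0.6]
29.4583
```

```bash
cat > r7.py <<'E'
from r4 import *
C=.0013
for k in range(277,211,-15): sd(k,.12,C)
sd(207,.03,C)
sd(202,.012,C);sd(197,.012,C);a=av(197,'-',5)
sd(202,.012,C);sd(207,.012,C);b=av(207,'+',5)
print((a+b)/2,env.get_state()["time"])
for k in range(192,120,-15): sd(k,.12,C)
sd(117,.03,C)
sd(112,.012,C);sd(107,.012,C);a=av(107,'-',5)
sd(112,.012,C);sd(117,.012,C);b=av(117,'+',5)
print((a+b)/2,env.get_state()["time"])
E
python3 r7.py
```

```text
197 - [0.83 1.73] [0.5 0.8]
207 + [-6.57  6.43] [0.6 0.3]
[-2.86708035  4.07960616] 33.5917
107 - [ 1.88 -4.77] [0.4 0.5]
117 + [-1.89 -7.08] [0.5 0.4]
[-4.69828589e-03 -5.92748789e+00] 37.8667
```

```bash
cat > r8.py <<'E'
from r4 import *
from cell import camera
env.movel(tcp(np.radians(111.5),B,dc=(.0003,0)),velocity=.02)
av(111.5,'end',5)
p,d=camera("side");cv2.imwrite("pics/side3.png",p)
s=env.get_state();print(s["time"],s["opening"],s["force"].round(1),s["joint_velocities"].max())
u=proj("side",s2w([(.05*np.sin(np.radians(111.5)),-.12,.16+.05*np.cos(np.radians(111.5)))],X0,Y0,A0))[0];print(u)
cv2.imwrite("pics/c5.png",cv2.resize(p[140:270,250:370],None,fx=4.5,fy=4.5,interpolation=2)); print((u-[250,140])*4.5)
E
python3 r8.py
```

```text
111.5 end [-3.2  -2.93] [0.6 0.4]
38.4583 0.017872766245465216 [-0.5  0.6  4.1] 0.0018073203093848596
[334.96631096 237.68401795]
[382.34839933 439.57808079]
```

View pics/c5.png

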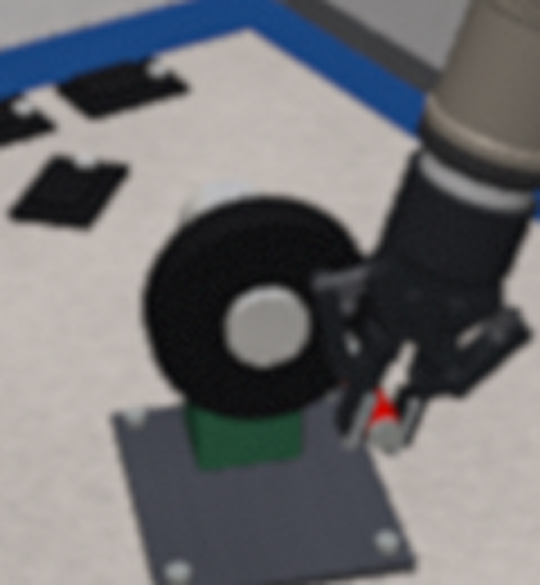

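View pics/side3.png

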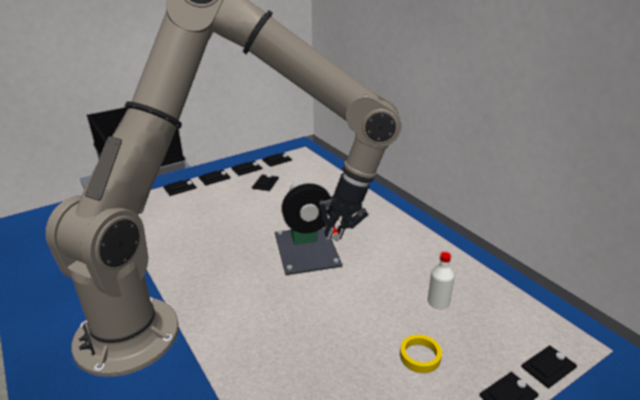

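```bash
python3 - <<'E'
from cell import env,job
s=env.get_state();print(s["time"],s["opening"],abs(s["joint_velocities"]).max());job.job_done()
E
```

```text
38.4583 0.017872766245465216 0.0021953039965480607
the job is handed in; nothing more can be done
```

I gripped the red handle, turned the rotor a full circle while feeling the tangential force, and brought the heavy side down. By my measurements that is at a rotor angle of about +111.5° (handle on the stand's +x side, just below the axle). I handed the job in at 38.5 s of the 51 s, still gripping and holding the rotor still.

**How the heavy side was found:** the first fit gave a weight force of 3.1 N, inside the stated 2.5–3.4 N, with the heavy side down at 109–115° depending on the direction of turn.

**Slow checks in both directions** (mean tangential force, with bearing drag cancelling out):

| Rotor angle | Measured | Expected |
|---|---|---|
| 112° | 0.0 N | about 0 |
| 202° | −2.9 N | about −3.1 N |
| 287° | −0.15 N | about −0.3 N |

**Disagreements:**
- The first readings were taken too soon after fast moves and were distorted by rebound. The + direction fit was also scattered, with residuals of about 1.2 N, so I relied on the slow repeats.
- The slow repeats at 112° and 287° showed only about half the expected drag difference, roughly 4 N instead of 8 N. Their means still agreed.

**Final checks:** in the last side picture the handle's washer is within about 1 px of where it should be for 111.5°. At the end the arm held about 3 N at the handle, below the 4 N bearing drag. In that picture the cover, tape roll and bottle look where they started; I did not measure their positions.

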